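# Plug the wide pipe for back-purging

### The job

The wider of the two upright pipes on the welding table must be closed before it is purged with gas. Take the rubber purge plug that fits its bore, lower it in tapered end first without dropping it, and leave it fully home and upright with its shoulder resting flat on the rim. Leave the smaller plug standing where it is.

Things in the scene. Friction and masses are not known exactly. Their poses are not given: they have to be found in the camera images.
- plug: the larger of two tapered black rubber plugs with a bare aluminium stem; stands upright on its narrow end, loose, about 0.18 kg. From the bottom: taper 36 mm diameter widening to 54 mm over 38 mm height, then a round shoulder 80 mm diameter and 10 mm thick (from 38 to 48 mm up), then the stem, 24 mm diameter and 40 mm tall (from 48 to 88 mm up), to be gripped. Origin: centre of the narrow underside; z runs up the axis towards the stem
- small_plug: the smaller plug of the same make, to be left standing: taper 24 to 32 mm diameter, 30 mm high, shoulder 52 mm diameter and 8 mm thick, stem 18 mm diameter and 34 mm tall, 72 mm in all; it would fall through the wide pipe. Origin: centre of the narrow underside, z up the axis
- pipe: the wider steel pipe, welded upright on a dark 120 x 120 x 10 mm base plate that is bolted to the table (does not move): outer diameter 73 mm, bore 63 mm, open at the top, rim 120 mm above the table, bore clear down to the plate. Origin: on the pipe's axis, at the underside of the plate (table height); z up the axis. With the plug home its underside is 82 mm above this origin
- small_pipe: the narrower steel pipe, not to be used, on the same kind of bolted plate: outer diameter 48 mm, bore 41 mm, rim 100 mm above the table. Origin: on its axis, at the underside of the plate; z up
Things that resemble listed ones, but are neither listed nor needed, are in the scene too. Leave any orange or turquoise look-alike of the pipe alone.

How it is judged:
On the way:
1. the larger plug, still held by the fingers, is lowered at least 20 mm into the wide pipe (horizontal distance between plug and pipe below 0.02 m and z of plug in the frame of pipe between 0.07 and 0.1 m and contact force between the fingers and plug above 0.5 N), for 0.1 s.
At the end, for the whole second after the job is handed in: The larger plug sits at rest in the wide pipe: its underside is 82 mm (within 4 mm) above the pipe's origin, so its shoulder lies on the rim; its axis is within 10 mm of the pipe's axis and less than 0.175 rad (10 degrees) from vertical (horizontal distance between plug and pipe below 0.01 m and z of plug in the frame of pipe between 0.078 and 0.086 m and angle between plug's own z axis and vertical below 0.175 rad and linear speed of plug below 0.02 m/s); the robot touches nothing.
It fails at once if the smaller plug is shifted by more than 30 mm or tipped over (distance of small_plug from where it was at the start of the episode above 0.03 m or angle between small_plug's own z axis and vertical above 0.5 rad).
It also fails if it takes over 32 s, if anything falls off the work surface, if the arm or the gripper's body presses on something with over 40 N, if the wrist force passes 120 N, or if a joint passes its speed limit or range.

### The arm

A 6-joint arm with a two-finger parallel gripper is mounted at the origin on the work surface. World frame = base frame: x ahead of the robot, y to its left, z up, the work surface at z = 0. Lengths are in m, angles in rad, forces in N, time in s.
With the tool pointing down it reaches from about 0.275 to 0.85 m from the base axis. Payload 5.2 kg.
Tool frame: the origin (TCP) lies between the finger pads; the fingertips stand 25 mm ahead of it and the grasp point (between the pads) lies 6 mm ahead of it; z points along the fingers, x is the direction in which the jaws open and shut, and the axes are right-handed (so a half turn about z gives the same grasp; the last joint's range is limited). The gripper opens to 85 mm and grips with 20 to 120 N. Pads are 22 mm wide; open, the fingers measure 114 mm over their backs; the gripper's body (76 mm by 85 mm) begins 54 mm behind the grasp point. The pads swing forward as they close: fully open they stand 13 mm farther back than shut.
Start: joints at [1.07, 0.259, 1.535, -0, 1.348, -0.203], TCP at [0.161, 0.526, 0.256] pointing down, gripper open.
Joint ranges: [-3.14, 3.14], [-0.91, 2.08], [0.19, 2.58], [-1.22, 4.36], [0.22, 2.71], [-3.12, 3.12]. Speed limits (rad/s): [2.57, 2.57, 3.14, 3.14, 3.14, 3.14].

### API

Orientations are given as a unit quaternion [x, y, z, w].
In Python, from workcell import read_state, snapshot, ticket, find_in, silhouettes, mark_of gives the robot as it stands.
- The arm moves only by the tool arm_command, never from a script. Its argument "rows" is a list of rows, each an object with "angular": the turn, a rotation vector about the tool's x, y, z in degrees, a list of three; "slide": the shift along the tool's x, y, z in mm, a list of three; "grip": the opening, from -1 (shut) to 1 (fully open). In form: [{"angular": [wx, wy, wz], "slide": [tx, ty, tz], "grip": grip}, ...]. A call has 1 to 20 rows; each row is the pose to reach, as a shift and turn from the pose commanded when the call began, along the tool's axes at that moment; what a row does not reach only later rows make up. A row lasts 1/12 s, in which the tool goes at most 41.7 mm and 7.16 degrees, less where a joint would pass 70% of its speed; a pose out of reach is approached as far as the arm can. A call with a gripper value outside its range is refused whole. The fingers move at their own pace and stop on an object; the grip force is fixed at half the most. Time passes only in rows, so rows that repeat a pose let the fingers close. It gives the time, the measured TCP pose, the force and the opening at its end, in the units of the state.
- read_state(): the state, without advancing time (a new reading comes with each control period).
- snapshot(name): name is "scene" or "top" or "wrist"; returns a dict with "frame" (400x640x3 uint8, red, green, blue), "camera_matrix" (3x3 intrinsics, pixels), "D" ([k1, k2, p1, p2, k3] as OpenCV has them; the pictures are not rectified), "extrinsics" (4x4, takes a point from camera to world coordinates); the wrist camera has in their place "T_tool_cam" (4x4, takes a point from camera to tool coordinates, whose origin is the TCP and whose axes are the tool frame's). Camera axes: x right, y down, z forward; pixel columns grow to the right and rows downward; lengths in m; the calibration is good to about 2 mm. A picture is of the moment at which its call begins: read the wrist's pose just before it. There is no depth.
- ticket.job_done(): hands the job in, once; it reports no verdict.
Trained networks look in a picture, given as the dict that the camera call returned (one of the last four; its "shot" number tells which), for a name from the list of things; names that differ only in an ending like _2 or _b are one class to them, and where a whole thing is asked for, a point or a joint stands for the part that bears it (a point fixed in the world has none). Each returns a list of dicts, best first, with "confidence" (0 to 1); they miss things now and then, are a little off and sometimes report something else, mostly with a low value. They report only what shows in the picture. A call takes as long as a camera call. They do not tell look-alikes from the thing itself.
- find_in(picture, thing): "extent" ([left, top, right, bottom] in pixels, round what is visible of it).
- silhouettes(picture, thing): "mask" (400x640 bool, what is visible of it) and "extent" ([left, top, right, bottom] in pixels, round what is visible of it).
- mark_of(picture, thing): "at" ([column, row] in pixels: a listed point, or the origin of a listed thing).
The state is a dict: "time": time; "joint_pos": joint angles; "joint_velocities": joint speeds; "tau": joint torques, N m; "eef_pos": TCP position; "ee_rot": TCP orientation; "wrist_force": force on the tool from outside, world axes, zero at the start; "moment": the same for the moment, N m; "grip_width": opening from 0.0 (shut) to 1.0 (fully open).
Only numpy, scipy, OpenCV 4.12 (cv2) and the standard library are available. Lean on these libraries where they do the work, as an engineer would, in place of code of your own. Each camera call takes 0.05 s, during which the arm holds its last target. There are 200 camera calls.

## Working session

There is one attempt and no reset: what is moved stays moved. The work goes in short steps, Python scripts to look and compute and a tool call to move; the robot and the scene stay as the last step left them, time stands still between calls to the robot, and variables do not carry over. Pictures are saved under pics/ and viewed, about 8 in all and at most 12, crops included, and the job is handed in when it is done.

Besides the shell and the picture viewer there is one more tool, called after "Emit:" as name([rows], argument=value, ...), one row to a line, values as JSON. arm_command: Moves the arm, as the interface text tells. Its arguments: {"type":"object","properties":{"rows":{"type":"array","items":{"type":"object","properties":{"angular":{"type":"array","items":{"type":"number"}},"slide":{"type":"array","items":{"type":"number"}},"grip":{"type":"number"}}}}},"required":["rows"]}

```bash
mkdir -p pics; cat > h.py <<'E'
import numpy as np, cv2
from workcell import *
from scipy.spatial.transform import Rotation as R
def cam(p,s=None):
    if 'extrinsics' in p: return np.array(p['extrinsics'])
    T=np.eye(4); T[:3,:3]=R.from_quat(s['ee_rot']).as_matrix(); T[:3,3]=s['eef_pos']
    return T@np.array(p['T_tool_cam'])
def at_z(p,uv,z,s=None):
    T=cam(p,s); n=cv2.undistortPoints(np.array([[uv]],float),np.array(p['camera_matrix']),np.array(p['D']))[0,0]
    d=T[:3,:3]@[n[0],n[1],1]; return T[:3,3]+d*(z-T[2,3])/d[2]
def proj(p,X,s=None):
    T=np.linalg.inv(cam(p,s)); return cv2.projectPoints(np.array(X,float).reshape(-1,1,3),cv2.Rodrigues(T[:3,:3])[0],T[:3,3],np.array(p['camera_matrix']),np.array(p['D']))[0][:,0]
def save(p,n): cv2.imwrite('pics/'+n,p['frame'][:,:,::-1])
E
python3 - <<'E'
from h import *
for n in ['scene','top']:
    p=snapshot(n); save(p,n+'1.png')
    print(n,cam(p)[:3,3].round(2))
    for t in ['plug','small_plug','pipe','small_pipe']:
        for m in mark_of(p,t): print(t,'mark',np.round(m['at']),round(m['confidence'],2),at_z(p,m['at'],0).round(3))
        for m in find_in(p,t): print(t,'box',np.round(m['extent']),round(m['confidence'],2))
s=read_state();print(s)
E
```

```text
scene [ 1.21 -0.07  0.81]
plug mark [365. 200.] 0.71 [0.439 0.111 0.   ]
plug mark [274. 213.] 0.46 [ 0.458 -0.121  0.   ]
plug box [347. 172. 379. 209.] 0.8
small_plug mark [275. 215.] 0.79 [ 0.463 -0.119  0.   ]
small_plug box [265. 192. 290. 221.] 0.84
pipe mark [218. 194.] 0.98 [ 0.375 -0.266  0.   ]
pipe mark [401. 163.] 0.96 [0.306 0.236 0.   ]
pipe mark [257. 270.] 0.65 [ 0.624 -0.164  0.   ]
pipe box [226. 221. 285. 288.] 0.88
pipe box [189. 149. 241. 209.] 0.81
pipe box [374. 120. 432. 177.] 0.76
small_pipe mark [427. 245.] 0.85 [0.597 0.23  0.   ]
small_pipe box [399. 210. 462. 272.] 0.59
top [ 0.3  -0.03  1.01]
plug mark [275. 220.] 0.88 [0.452 0.107 0.   ]
plug box [252. 201. 288. 238.] 0.64
small_plug mark [364. 213.] 0.6 [ 0.472 -0.11   0.   ]
small_plug box [355. 200. 375. 223.] 0.81
pipe mark [216. 285.] 0.78 [0.291 0.241 0.   ]
pipe mark [432. 256.] 0.71 [ 0.372 -0.272  0.   ]
pipe mark [387. 157.] 0.6 [ 0.615 -0.167  0.   ]
pipe box [405. 226. 466. 282.] 0.89
pipe box [361. 128. 415. 184.] 0.67
pipe box [184. 254. 239. 315.] 0.64
small_pipe box [200. 130. 255. 186.] 0.67
{'time': 0.9, 'joint_pos': array([ 1.07015731e+00,  2.58573605e-01,  1.53502179e+00, -1.26738777e-05,
        1.34799000e+00, -2.02821143e-01]), 'joint_velocities': array([ 0.00089503,  0.00078139, -0.00041017,  0.00030222,  0.000445  ,
       -0.00072187]), 'tau': array([ 8.44262286e-04, -4.45916104e+01, -2.90903807e+01, -2.08885253e-04,
        7.54025968e-04, -1.06220389e-05]), 'eef_pos': array([0.16137984, 0.52578716, 0.2563152 ]), 'ee_rot': array([8.04186596e-01, 5.94376917e-01, 5.88900544e-06, 4.08376118e-06]), 'wrist_force': array([-0.33854207, -1.02936124,  0.75491743]), 'moment': array([-0.03494736,  0.01447626,  0.02480722]), 'grip_width': 1.000126275508829}
```

```bash
python3 - <<'E'
import cv2,numpy as np
a=cv2.imread('pics/scene1.png')[110:300,170:480];b=cv2.imread('pics/top1.png')[120:320,170:480]
c=np.vstack([a,b]);cv2.imwrite('pics/c1.png',cv2.resize(c,None,fx=1.5,fy=1.5,interpolation=2))
E
```

```text
(no output)
```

View pics/c1.png

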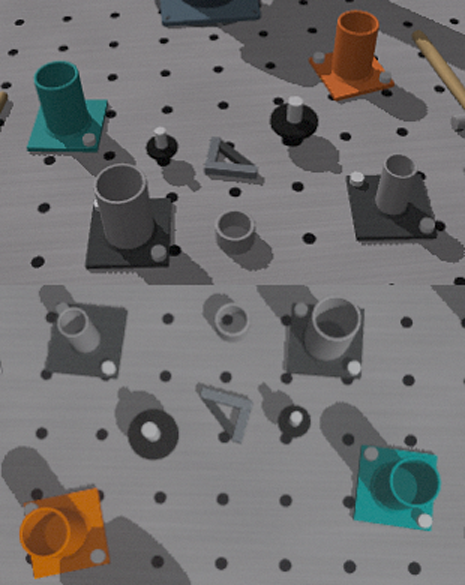

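Look-alikes, as scene pixels. Plugs: the large one at (365,200), a wide black shoulder with a bare stem, and the small one at (275,213). Pipes: bare-steel wide (257,270), turquoise (218,194), orange (401,163), narrow steel (427,245). There is also a loose grey ring at (327,265). I choose the plug at (365,200) and the steel pipe at (257,270).

Emit:
arm_command([
  {"angular":[0,0,0],"slide":[-315,395,30],"grip":1},
  {"angular":[0,0,0],"slide":[-315,395,30],"grip":1},
  {"angular":[0,0,0],"slide":[-315,395,30],"grip":1},
  {"angular":[0,0,0],"slide":[-315,395,30],"grip":1},
  {"angular":[0,0,0],"slide":[-315,395,30],"grip":1},
  {"angular":[0,0,0],"slide":[-315,395,30],"grip":1},
  {"angular":[0,0,0],"slide":[-315,395,30],"grip":1},
  {"angular":[0,0,0],"slide":[-315,395,30],"grip":1},
  {"angular":[0,0,0],"slide":[-315,395,30],"grip":1},
  {"angular":[0,0,0],"slide":[-315,395,30],"grip":1},
  {"angular":[0,0,0],"slide":[-315,395,30],"grip":1},
  {"angular":[0,0,0],"slide":[-315,395,30],"grip":1},
  {"angular":[0,0,0],"slide":[-315,395,30],"grip":1},
  {"angular":[0,0,0],"slide":[-315,395,30],"grip":1},
  {"angular":[0,0,0],"slide":[-315,395,30],"grip":1},
])

```text
time: 2.15
eef_pos: [0.4462, 0.1088, 0.2261]
ee_rot: [0.805, 0.594, -0.0, -0.001]
wrist_force: [-0.1, 0.3, -0.5]
grip_width: 0.998
```

```bash
python3 - <<'E'
from h import *
s=read_state();p=snapshot('wrist');save(p,'w1.png');print(s['eef_pos'],s['time'],cam(p,s)[:3,3])
for m in mark_of(p,'plug'): print('mark',m['at'],m['confidence'],at_z(p,m['at'],0,s))
for m in silhouettes(p,'plug'):
    e=m['extent'];print(np.round(e),m['confidence'])
print('expect origin',proj(p,[[.446,.109,0],[.446,.109,.088]],s))
E
```

```text
[0.44623471 0.10875717 0.22610986] 2.15 [0.384006   0.12894243 0.34408971]
mark [322.1, 170.7] 0.55 [0.44774514 0.11308138 0.        ]
[277. 134. 364. 221.] 0.79
expect origin [[317.83529632 170.25969886]
 [317.60165599 191.21669765]]
```

View pics/w1.png

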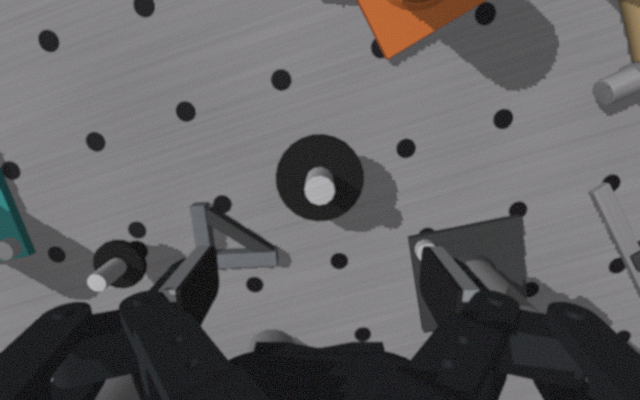

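The large plug is at the centre: shoulder box (277,134)–(364,221), stem top at about (320,190). The fingers are at the bottom of the picture and the small plug is at (110,270).

```bash
python3 - <<'E'
from h import *
s=read_state();p=snapshot('wrist')
M=R.from_quat(s['ee_rot']).as_matrix()
a=at_z(p,[320.5,177.5],.046,s);b=at_z(p,[320,190.5],.088,s);print(a,b)
w=np.linalg.norm(at_z(p,[277,177],.048,s)-at_z(p,[364,177],.048,s));print('shoulder dia',w)
X=np.array([*((a+b)/2)[:2],.078]);print('tool mm',M.T@(X-s['eef_pos'])*1000)
# pipe rim from top & scene
for n in ['top','scene']:
    q=snapshot(n); 
    for m in silhouettes(q,'pipe'):
        e=m['extent'];u=at_z(q,[(e[0]+e[2])/2,(e[1]+e[3])/2],.03)
        if u[0]>.5:
            g=m['mask'];f=q['frame'].copy();print(n,e)
            cv2.imwrite(f'pics/pipe_{n}.png',cv2.resize(f[int(e[1])-8:int(e[3])+8,int(e[0])-8:int(e[2])+8,::-1],None,fx=6,fy=6,interpolation=2))
            Z=np.array([.62,-.166,.12]);print(proj(q,[Z,[.62,-.166,0]]))
E
```

```text
[0.44431477 0.11332098 0.046     ] [0.44554763 0.11229259 0.088     ]
shoulder dia 0.07797144849405796
tool mm [  2.31334347  -1.37306763 148.37858697]
top [360.1, 128.2, 415.4, 184.5]
[[393.81557878 138.81139773]
 [386.58373414 155.25405212]]
scene [224.5, 221.2, 284.7, 289.6]
[[249.16727372 233.92778696]
 [256.20685626 268.1552126 ]]
```

Emit:
arm_command([
  {"angular":[0,0,0],"slide":[3,-1,40],"grip":1},
  {"angular":[0,0,0],"slide":[3,-1,80],"grip":1},
  {"angular":[0,0,0],"slide":[3,-1,115],"grip":1},
  {"angular":[0,0,0],"slide":[3,-1,135],"grip":1},
  {"angular":[0,0,0],"slide":[3,-1,146],"grip":1},
  {"angular":[0,0,0],"slide":[3,-1,146],"grip":1},
  {"angular":[0,0,0],"slide":[3,-1,146],"grip":-1},
  {"angular":[0,0,0],"slide":[3,-1,146],"grip":-1},
  {"angular":[0,0,0],"slide":[3,-1,146],"grip":-1},
  {"angular":[0,0,0],"slide":[3,-1,146],"grip":-1},
  {"angular":[0,0,0],"slide":[3,-1,146],"grip":-1},
  {"angular":[0,0,0],"slide":[3,-1,146],"grip":-1},
  {"angular":[0,0,0],"slide":[3,-1,146],"grip":-1},
  {"angular":[0,0,0],"slide":[3,-1,146],"grip":-1},
])

```text
time: 3.72
eef_pos: [0.4471, 0.1119, 0.0812]
ee_rot: [0.804, 0.594, 0.001, 0.001]
wrist_force: [-1.5, -0.0, 6.6]
grip_width: 0.265
```

View pics/pipe_top.png

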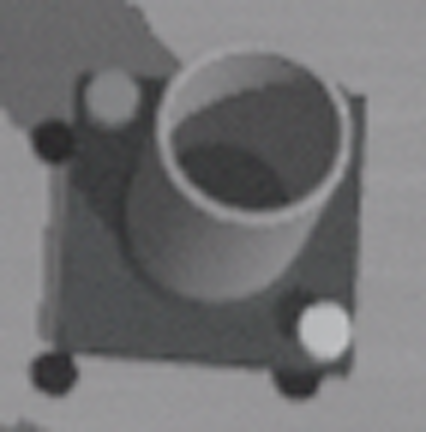

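The grip width of 0.265 matches the 24 mm stem. In the top picture the wide pipe's rim ellipse is centred at about (394,142). Next I lift.

Emit:
arm_command([
  {"angular":[0,0,0],"slide":[0,0,-15],"grip":-1},
  {"angular":[0,0,0],"slide":[0,0,-40],"grip":-1},
  {"angular":[0,0,0],"slide":[0,0,-80],"grip":-1},
  {"angular":[0,0,0],"slide":[0,0,-120],"grip":-1},
  {"angular":[0,0,0],"slide":[0,0,-150],"grip":-1},
  {"angular":[0,0,0],"slide":[0,0,-170],"grip":-1},
  {"angular":[0,0,0],"slide":[0,0,-170],"grip":-1},
  {"angular":[0,0,0],"slide":[0,0,-170],"grip":-1},
])

```text
time: 4.38
eef_pos: [0.4467, 0.112, 0.2508]
ee_rot: [0.804, 0.594, 0.001, 0.001]
wrist_force: [-0.2, 1.6, -1.9]
grip_width: 0.26
```

```bash
python3 - <<'E'
from h import *
s=read_state();M=R.from_quat(s['ee_rot']).as_matrix()
q=snapshot('top');C=at_z(q,[394.1,141.8],.12);print(C, 'rim dia',np.linalg.norm(at_z(q,[377.8,142],.12)-at_z(q,[410.4,142],.12)))
print('to hover (tool mm)',M.T@(np.array([C[0],C[1],.25])-s['eef_pos'])*1000)
p=snapshot('wrist');c=snapshot('scene');print(s['grip_width'])
e=cv2.imread('pics/pipe_scene.png');f=p['frame'][:,:,::-1]
print(e.shape)
g=c['frame'][60:300,180:460,::-1]
W=np.zeros((600,800,3),np.uint8);h=cv2.resize(e,None,fx=.9,fy=.9);
a=cv2.resize(f,(400,250));W[:250,:400]=a
b=cv2.resize(g,(400,343));W[250:593,:400]=b
W[:min(600,h.shape[0]),400:400+min(400,h.shape[1])]=h[:600,:400]
cv2.imwrite('pics/c2.png',W)
E
```

```text
[ 0.61304022 -0.16654772  0.12      ] rim dia 0.0720270741623461
to hover (tool mm) [-217.43285835  240.7391073     1.10424062]
0.26006604850121473
(504, 456, 3)
```

View pics/c2.png

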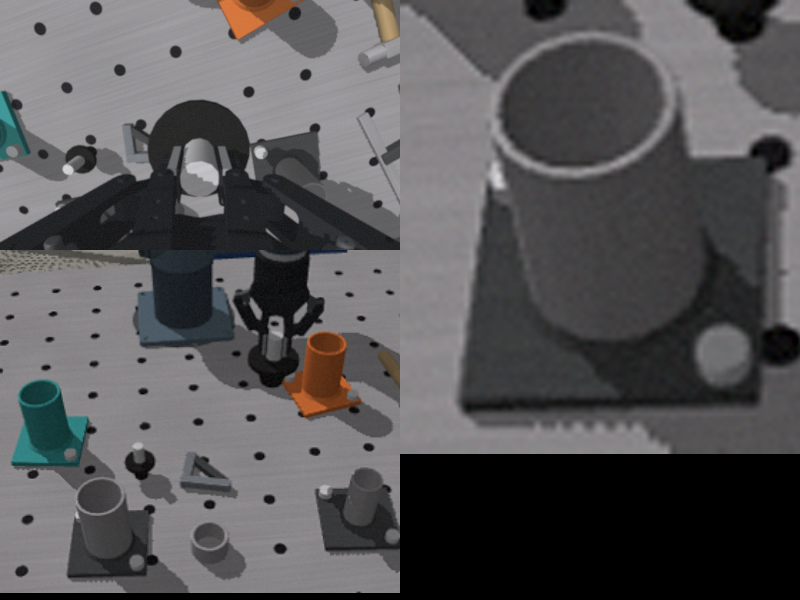

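The plug hangs upright in the fingers. The wide pipe's rim ellipse in the scene picture is centred at about (250,232), which gives (0.613,-0.164) and agrees with the top view. I carry it over now.

Emit:
arm_command([
  {"angular":[0,0,0],"slide":[-20,22,0],"grip":-1},
  {"angular":[0,0,0],"slide":[-43,48,0],"grip":-1},
  {"angular":[0,0,0],"slide":[-68,76,0],"grip":-1},
  {"angular":[0,0,0],"slide":[-93,104,0],"grip":-1},
  {"angular":[0,0,0],"slide":[-118,132,0],"grip":-1},
  {"angular":[0,0,0],"slide":[-143,160,0],"grip":-1},
  {"angular":[0,0,0],"slide":[-168,188,0],"grip":-1},
  {"angular":[0,0,0],"slide":[-190,213,0],"grip":-1},
  {"angular":[0,0,0],"slide":[-206,231,0],"grip":-1},
  {"angular":[0,0,0],"slide":[-216,242,0],"grip":-1},
  {"angular":[0,0,0],"slide":[-216,242,0],"grip":-1},
  {"angular":[0,0,0],"slide":[-216,242,0],"grip":-1},
  {"angular":[0,0,0],"slide":[-216,242,0],"grip":-1},
])

```text
time: 5.62
eef_pos: [0.6135, -0.1647, 0.2485]
ee_rot: [0.804, 0.594, -0.001, -0.002]
wrist_force: [-0.1, 0.5, -1.8]
grip_width: 0.263
```

```bash
python3 - <<'E'
from h import *
s=read_state();c=snapshot('scene');w=snapshot('wrist');print(s['eef_pos'],s['grip_width'])
P=np.array([.613,-.165,0])
t=np.linspace(0,2*np.pi,60);ring=lambda x,y,z,r:np.c_[x+r*np.cos(t),y+r*np.sin(t),0*t+z]
f=c['frame'].copy();S=4;l,tp=170,140
f=cv2.resize(f[tp:tp+150,l:l+150],None,fx=S,fy=S,interpolation=2)
M=R.from_quat(s['ee_rot']).as_matrix();st=s['eef_pos']-.002*M[:,1];b=s['eef_pos'][2]-.0812
for r,col in [(ring(.613,-.165,.12,.0365),(255,0,0)),(ring(st[0],st[1],b+.043,.04),(0,255,0)),(ring(st[0],st[1],b,.018),(255,255,0))]:
    q=(proj(c,r)-[l,tp]+.5)*S-.5;cv2.polylines(f,[np.round(q).astype(int)],True,col,1)
cv2.imwrite('pics/c3.png',f[:,:,::-1]);
E
```

```text
[ 0.61354617 -0.16467651  0.2485219 ] 0.2633711308751595
```

View pics/c3.png

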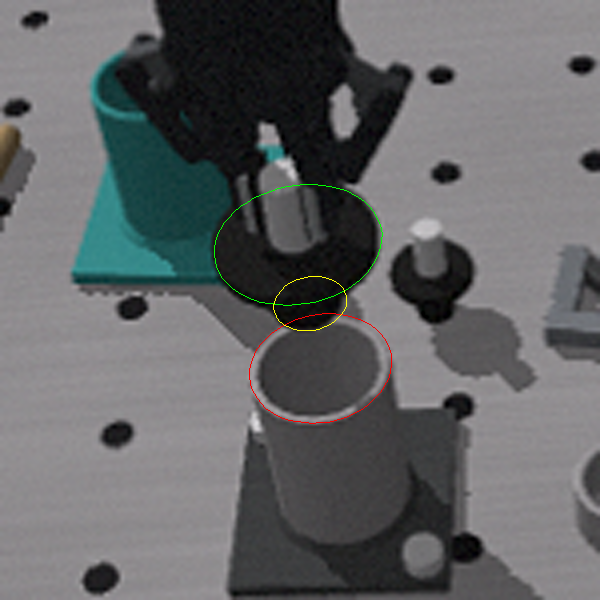

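The projected rim and plug rings sit on the pipe rim at (320,368) and the plug shoulder at (298,245) in the crop, to within 1–2 mm. The plug is over the bore, so I lower it.

Emit:
arm_command([
  {"angular":[0,0,0],"slide":[0,0,20],"grip":-1},
  {"angular":[0,0,0],"slide":[0,0,40],"grip":-1},
  {"angular":[0,0,0],"slide":[0,0,50],"grip":-1},
  {"angular":[0,0,0],"slide":[0,0,60],"grip":-1},
  {"angular":[0,0,0],"slide":[0,0,68],"grip":-1},
  {"angular":[0,0,0],"slide":[0,0,74],"grip":-1},
  {"angular":[0,0,0],"slide":[0,0,76],"grip":-1},
  {"angular":[0,0,0],"slide":[0,0,76],"grip":-1},
  {"angular":[0,0,0],"slide":[0,0,76],"grip":-1},
  {"angular":[0,0,0],"slide":[0,0,76],"grip":-1},
])

```text
time: 6.55
eef_pos: [0.6149, -0.1658, 0.1751]
ee_rot: [0.804, 0.594, 0.0, 0.001]
wrist_force: [0.0, -1.4, -2.4]
grip_width: 0.262
```

Emit:
arm_command([
  {"angular":[0,0,0],"slide":[0,0,3],"grip":-1},
  {"angular":[0,0,0],"slide":[0,0,6],"grip":-1},
  {"angular":[0,0,0],"slide":[0,0,9],"grip":-1},
  {"angular":[0,0,0],"slide":[0,0,10],"grip":-1},
  {"angular":[0,0,0],"slide":[0,0,10],"grip":-1},
  {"angular":[0,0,0],"slide":[0,0,10],"grip":-1},
])

```text
time: 7.05
eef_pos: [0.6144, -0.1656, 0.1642]
ee_rot: [0.804, 0.594, -0.0, -0.0]
wrist_force: [-0.5, -1.0, -2.0]
grip_width: 0.263
```

```bash
python3 - <<'E'
from h import *
c=snapshot('scene');f=cv2.resize(c['frame'][160:300,180:320],None,fx=4,fy=4,interpolation=2)
cv2.imwrite('pics/c4.png',f[:,:,::-1])
E
```

```text
(no output)
```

View pics/c4.png

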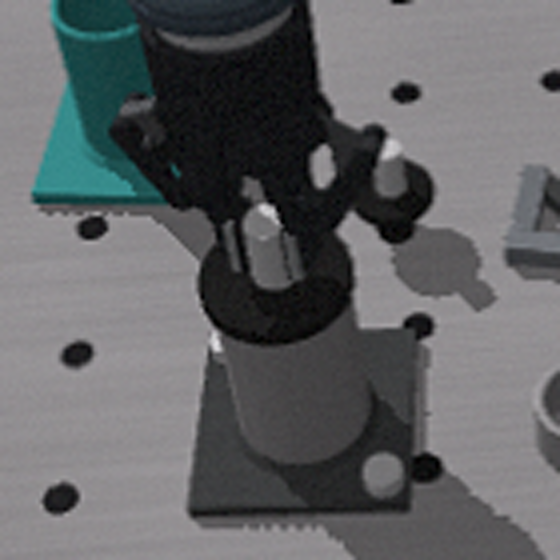

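The shoulder at (277,285) covers the rim, with no contact force yet. I lower it in small steps until it makes contact.

Emit:
arm_command([
  {"angular":[0,0,0],"slide":[0,0,1],"grip":-1},
  {"angular":[0,0,0],"slide":[0,0,2],"grip":-1},
  {"angular":[0,0,0],"slide":[0,0,2],"grip":-1},
  {"angular":[0,0,0],"slide":[0,0,2],"grip":-1},
])

```text
time: 7.43
eef_pos: [0.6147, -0.1658, 0.1635]
ee_rot: [0.804, 0.594, 0.0, 0.001]
wrist_force: [-1.1, -0.7, 5.5]
grip_width: 0.263
```

The vertical force rose from -2.0 to 5.5 N, so the shoulder is on the rim. I open the fingers and then retreat.

Emit:
arm_command([
  {"angular":[0,0,0],"slide":[0,0,0],"grip":0.0},
  {"angular":[0,0,0],"slide":[0,0,0],"grip":0.4},
  {"angular":[0,0,0],"slide":[0,0,0],"grip":1},
  {"angular":[0,0,0],"slide":[0,0,0],"grip":1},
  {"angular":[0,0,0],"slide":[0,0,0],"grip":1},
  {"angular":[0,0,0],"slide":[0,0,0],"grip":1},
  {"angular":[0,0,0],"slide":[0,0,0],"grip":1},
  {"angular":[0,0,0],"slide":[0,0,0],"grip":1},
  {"angular":[0,0,0],"slide":[0,0,-15],"grip":1},
  {"angular":[0,0,0],"slide":[0,0,-40],"grip":1},
  {"angular":[0,0,0],"slide":[0,0,-80],"grip":1},
  {"angular":[0,0,0],"slide":[0,0,-110],"grip":1},
  {"angular":[0,0,0],"slide":[0,0,-120],"grip":1},
  {"angular":[0,0,0],"slide":[0,0,-120],"grip":1},
  {"angular":[0,0,0],"slide":[0,0,-120],"grip":1},
])

```text
time: 8.68
eef_pos: [0.6143, -0.1655, 0.282]
ee_rot: [0.804, 0.594, 0.0, 0.0]
wrist_force: [-0.2, 0.2, -0.1]
grip_width: 0.998
```

```bash
python3 - <<'E'
from h import *
s=read_state();c=snapshot('scene');w=snapshot('wrist')
t=np.linspace(0,2*np.pi,60);l,tp=200,160;S=4
f=cv2.resize(c['frame'][tp:tp+140,l:l+100],None,fx=S,fy=S,interpolation=2)
for z,r,col in [(.130,.04,(0,255,0)),(.17,.012,(255,0,0))]:
    q=(proj(c,np.c_[.613+r*np.cos(t),-.165+r*np.sin(t),0*t+z])-[l,tp]+.5)*S-.5;cv2.polylines(f,[np.round(q).astype(int)],True,col,1)
g=cv2.resize(w['frame'],(400,250));cv2.imwrite('pics/c5.png',np.hstack([f,np.vstack([g,np.zeros((310,400,3),np.uint8)])])[:,:,::-1])
print(s['grip_width'],s['wrist_force'])
E
```

```text
0.9983963717811032 [-0.17642524  0.2494163  -0.14589393]
```

View pics/c5.png

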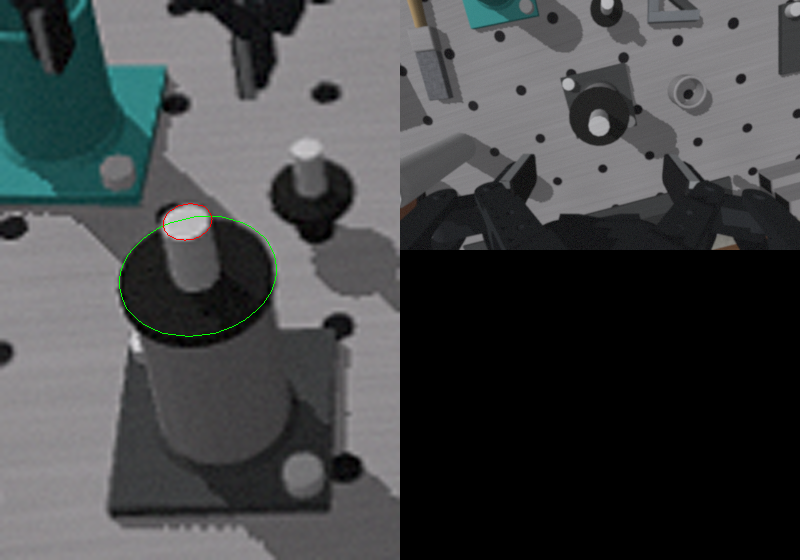

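The plug is home. Its shoulder at (198,275) and stem top at (187,222) match the rings projected for a seated, upright plug. The small plug stands undisturbed at (312,195), and the gripper is open and clear.

```bash
python3 -c "
from workcell import ticket;print(ticket.job_done())"
```

```text
the job is handed in; nothing more can be done
None
```

I took the larger plug by its stem, lowered it held into the wide bare-steel pipe until the shoulder touched the rim, then released it and backed off about 120 mm. I handed the job in after about 9 s on the robot's clock.

- **Seating:** the vertical wrist force rose from -2.0 to 5.5 N at a tool height of 0.1635 m. I had calculated about 0.163 m for the plug fully home.
- **Upright and centred:** in the final scene picture the shoulder and stem top lay on the outlines projected for a plug that is home and upright. The match was by eye, good to about 1–2 mm.
- **Surroundings:** the small plug was still standing where it was, and the gripper was open and clear with wrist force near zero.

No check failed or disagreed. The hand-in reports no verdict.

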